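# Point out the cover faults of a pump for the inspection camera

### The arm

A 6-joint arm with a two-finger parallel gripper is mounted at the origin on the work surface. World frame = base frame: x ahead of the robot, y to its left, z up, the work surface at z = 0. Lengths are in m, angles in rad, forces in N, time in s.
With the tool pointing down it reaches from about 0.25 to 0.8 m from the base axis. Payload 3.9 kg.
Tool frame: the origin (TCP) lies on the centre line of the jaws, within the pads' length; the fingertips stand manip.tips_ahead ahead of it and the grasp point (between the pads) lies 11 mm behind it (manip.tips_ahead is the distance from the TCP to the fingertips, in m); z points along the fingers, y is the line along which they close (so a half turn about z gives the same grasp; the last joint's range is limited). The gripper opens to 85 mm and grips with 20 to 120 N. Pads are 22 mm wide; open, the fingers measure 114 mm over their backs; the gripper's body (76 mm by 85 mm) begins 54 mm behind the grasp point. The pads swing forward as they close: fully open they stand 13 mm farther back than shut.
Start: joints at [1.334, 0.26, -0.138, 1.173, 0, 1.571], TCP at [0.123, 0.51, 0.239] pointing down, gripper open.
Joint ranges: [-2.78, 2.78], [-0.83, 1.72], [-1.28, 1.37], [-1.9, 2.12], [-1.57, 1.48], [-3.14, 3.14]. Speed limits (rad/s): [2.57, 2.57, 3.14, 3.14, 3.14, 3.14].

### API

Orientations are given as a rotation vector (axis times angle).
In Python, from cell import monitor, cams, finish_job, models, manip gives the robot as it stands.
- The arm moves only by the tool step_arm, never from a script. Its argument "steps" is a list of rows, each an object with "offset": the shift along the tool's x, y, z in mm, a list of three; "delta_rot": the turn, a rotation vector about the tool's x, y, z in degrees, a list of three; "gripper": the closure, from 0 (fully open) to 1 (shut). In form: [{"offset": [tx, ty, tz], "delta_rot": [wx, wy, wz], "gripper": gripper}, ...]. A call has 1 to 10 rows; each row is the pose to reach, as a shift and turn from the pose commanded when the call began, along the tool's axes at that moment; what a row does not reach only later rows make up. A row lasts 1/12 s, in which the tool goes at most 41.7 mm and 7.16 degrees, less where a joint would pass 70% of its speed; a pose out of reach is approached as far as the arm can. A call with a gripper value outside its range is refused whole. The fingers move at their own pace and stop on an object; "squeeze" is the grip in N (left out, the last holds). Time passes only in rows, so rows that repeat a pose let the fingers close. It gives the time, the measured TCP pose, the force, the opening and the grip force at its end, in the units of the state.
- monitor.state(): the state, without advancing time (a new reading comes with each control period).
- cams.get_image(name): name is "scene" or "top"; returns a dict with "color" (384x512x3 uint8, red, green, blue), "fx", "fy", "cx", "cy" (pixels), "origin" and "attitude" of the camera in the world. Camera axes: x right, y up, looking along -z (the intrinsics and any distortion apply to the point x, -y, -z); pixel columns grow to the right and rows downward; lengths in m; the calibration is good to about 2 mm. A picture is of the moment at which its call begins. There is no depth.
- finish_job(): hands the job in; it is judged then, once.
Trained networks look in the newest picture that a camera, given by its name, has taken for a name from the list of things; names that differ only in an ending like _2 or _b are one class to them, and where a whole thing is asked for, a point or a joint stands for the part that bears it (a point fixed in the world has none). Each returns a list of dicts, best first, with "conf" (0 to 1); they miss things now and then, are a little off and sometimes report something else, mostly with a low value. They report only what shows in the picture. A call takes as long as a camera call. They do not tell look-alikes from the thing itself.
- models.outline_of(camera, label): "mask" (384x512 bool, what is visible of it) and "box" ([left, top, right, bottom] in pixels, round what is visible of it).
The state is a dict: "time_s": time; "joint_pos": joint angles; "joint_velocities": joint speeds; "tau": joint torques, N m; "ee_pos": TCP position; "tool_rot": TCP orientation; "contact_force": force on the tool from outside, world axes, zero at the start; "torque": the same for the moment, N m; "finger_gap": finger opening in m; "grasp_force": force on a finger pad.
Only numpy, scipy, OpenCV 4.12 (cv2) and the standard library are available. Lean on these libraries where they do the work, as an engineer would, in place of code of your own. Each camera call takes 0.05 s, during which the arm holds its last target. There are 200 camera calls.

### The job

Press the push button on the control box to start the inspection camera, then point out the two faults of the pump's cover: first hold the fingertips just above the one bolt that stands proud of the others, without touching it, for two seconds, then point the same way at the one bolt hole that has no bolt, and finish while still pointing there. Touch nothing but the control box with its button, and leave the loose things on the bench where they are.

Things in the scene. Friction and masses are not known exactly. Their poses are not given: they have to be found in the camera images.
- pump: Fixed pump, round cover up (178 mm across, top face 100 mm above the bench); origin on the bench under its axis, z up. Six round lugs, 32 mm across, 8 mm high, stand on the cover 68 mm from its axis, 60 degrees apart: four have bolts screwed home (tops 118 mm above the bench), one the proud bolt, one none; order varies. Pipe stubs along its y and -y reach 126 mm from the axis.
- proud_top (a point): Centre of the top of the proud bolt's hexagon head (22 mm across), 146 mm above the bench, 28 mm higher than the bolts screwed home. Fixed; z up. Pointing at it: tool about straight down, the middle between the fingertips straight above it (within 20 mm sideways), the tips clear of it and at most some 40 mm above it.
- empty_mouth (a point): Centre of the mouth of the empty bolt hole (13.6 mm across, 8 mm deep, in a round lug 32 mm across), 108 mm above the bench. Fixed; z up. Pointing at it means the same as for the proud bolt, which may stand on the next lug, 68 mm away: closed fingers have ample room beside it.
- box: Fixed grey control box, 100 (x) x 80 (y) x 45 mm high; origin on the bench under its centre, z up. To the right or the left of the pump. Its only button stands in the middle of its top.
- rec_top (a point): Centre of the top of the black round push button (32 mm across, in a dark round housing) on the control box; z up, pressed straight down.
- rec (a joint): Travel of the button in m: 0 released, 0.006 fully down (5 N); springs back. It counts as pressed beyond 0.004.
- dish: Loose steel bowl, 110 mm across, 35 mm high, origin under its centre; stands on the side of the pump where the control box is not. Leave alone.
- spare: Loose bolt standing on its head, 22 mm across, 48 mm high, origin under its head. Leave alone.
- jar: Loose white jar, 70 mm across, 85 mm high, origin under its centre. Leave alone.
Not all that is in view belongs to the job. Several things have the shape of the box; the one meant has the colours described above.

How it is judged:
By the outcome, as a careful person would: the job done as asked, in the order asked, and still so for the second after the job is handed in, with the robot touching nothing.
It also fails if it takes over 48 s, if anything falls off the work surface, if the arm or the gripper's body presses on something with over 40 N, if the wrist force passes 120 N, or if a joint passes its speed limit or range.

## Working session

There is one attempt and no reset: what is moved stays moved. The work goes in short steps, Python scripts to look and compute and a tool call to move; the robot and the scene stay as the last step left them, time stands still between calls to the robot, and variables do not carry over. Pictures are saved under pics/ and viewed, at most 10 in all, crops included, and the job is handed in when it is done.

Besides the shell and the picture viewer there is one more tool, called after ">>>" as a command line: name --argument value ..., lists and objects as JSON in quotes. step_arm: Moves the arm, as the interface text tells. Its arguments: {"type":"object","properties":{"steps":{"type":"array"},"squeeze":{"type":"number"}},"required":["steps"]}

```bash
mkdir -p pics
cat > h.py <<'E'
import numpy as np,cv2
from cell import monitor,cams,finish_job,models,manip
from scipy.spatial.transform import Rotation as R
def rot(im):
    a=np.array(im["attitude"],float)
    return a if a.shape==(3,3) else (R.from_rotvec(a).as_matrix() if a.size==3 else R.from_quat(a).as_matrix())
def ray(im,u,v,z):
    d=rot(im)@np.array([(u-im["cx"])/im["fx"],-(v-im["cy"])/im["fy"],-1]); o=np.array(im["origin"])
    return o+d*(z-o[2])/d[2]
def proj(im,p):
    c=rot(im).T@(np.array(p)-im["origin"]); return im["cx"]+im["fx"]*c[0]/-c[2], im["cy"]+im["fy"]*-c[1]/-c[2]
E
python3 - <<'E'
from h import *
for n in("scene","top"):
    im=cams.get_image(n); cv2.imwrite(f"pics/{n}0.png",cv2.resize(im["color"][:,:,::-1],(800,600)))
    print(n,{k:v for k,v in im.items() if k!="color"})
    for l in("pump","box","rec_top","dish","spare","jar","rec"):
        print(l,[(round(o["conf"],2),o["box"]) for o in models.outline_of(n,l)])
print(monitor.state(),manip.tips_ahead)
E
```

```text
scene {'fx': 452.229354256487, 'fy': 452.229354256487, 'cx': 249.99277946295473, 'cy': 199.1281054624318, 'origin': array([ 1.342     , -0.10448996,  0.8575927 ]), 'attitude': array([0.69725505, 0.55493763, 1.23836036])}
pump [(0.77, [157.3, 202.9, 249.7, 287.2])]
box [(0.85, [287.9, 140.5, 330.1, 175.5]), (0.83, [300.6, 181.1, 352.7, 221.8]), (0.71, [351.1, 156.6, 395.8, 193.6])]
rec_top [(0.66, [318.1, 187.0, 327.2, 196.0]), (0.53, [156.6, 203.9, 246.9, 290.0]), (0.41, [369.0, 159.5, 381.7, 170.6]), (0.31, [301.3, 184.2, 348.3, 222.1])]
dish [(0.69, [299.6, 179.3, 350.0, 223.6]), (0.66, [50.6, 227.4, 93.3, 260.7])]
spare [(0.48, [126.0, 293.1, 140.0, 314.4])]
jar [(0.74, [330.2, 251.5, 364.8, 300.5])]
rec [(0.66, [368.2, 163.6, 381.6, 166.7]), (0.44, [306.8, 144.6, 317.5, 151.3])]
top {'fx': 483.59528404728997, 'fy': 483.59528404728997, 'cx': 246.25739151122718, 'cy': 191.17431533777022, 'origin': array([0.38143327, 0.06344905, 1.63857214]), 'attitude': array([ 0.08958727, -0.0936582 , -1.58222414])}
pump [(0.61, [240.1, 153.6, 308.5, 215.6])]
box [(0.78, [101.1, 214.6, 137.5, 251.
[... 410 characters left out ...]
0.1])]
{'time_s': 0.8, 'joint_pos': array([ 1.33400726e+00,  2.59961264e-01, -1.38065496e-01,  1.17268758e+00,
       -2.83611354e-05,  1.57078347e+00]), 'joint_velocities': array([-0.00011913,  0.00115347,  0.00150137,  0.00022387,  0.00129309,
        0.0007031 ]), 'tau': array([-1.15379527e-03, -4.05555475e+01,  2.54222453e+01,  7.90088725e-04,
       -6.97972496e-05, -1.19826570e-06]), 'ee_pos': array([0.12316759, 0.51036152, 0.23933773]), 'tool_rot': array([3.71054535e-01, 3.11956489e+00, 1.22612667e-04]), 'contact_force': array([ 0.51034491, -0.10927431,  0.01341368]), 'torque': array([ 0.04185307, -0.04866358, -0.02323158]), 'grasp_force': 0.0, 'finger_gap': 0.08558627160298753} 0.008
```

View pics/scene0.png

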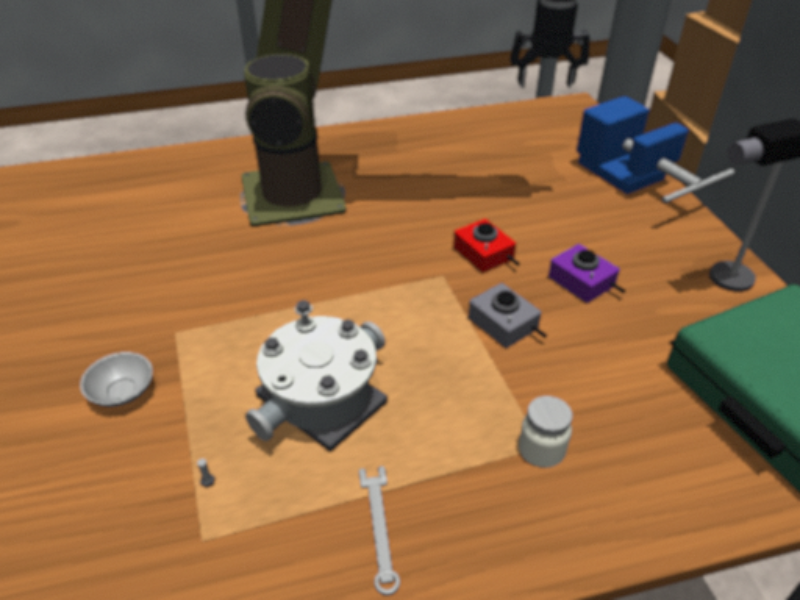

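View pics/top0.png

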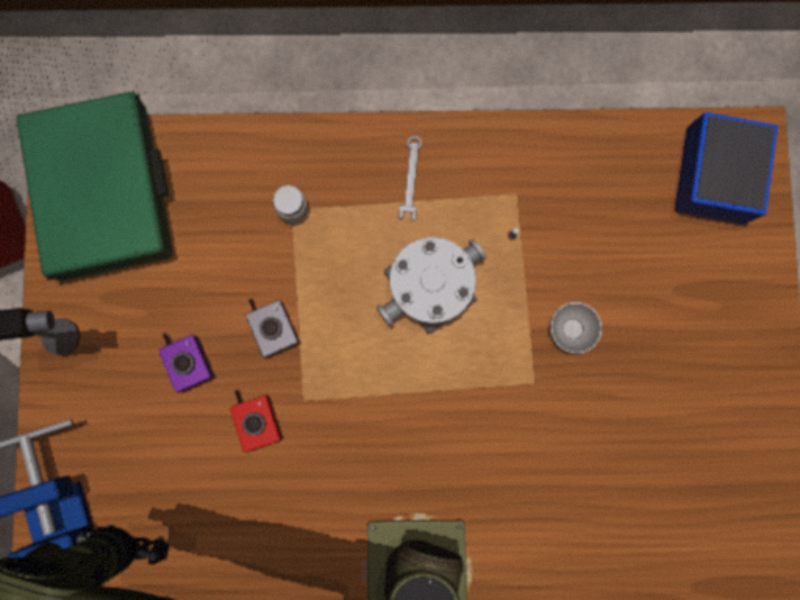

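Look-alikes for the box (800x600 px): grey, scene (505,313) / top (271,328); purple, (585,272) / (185,363); red, (485,245) / (255,423). I choose grey, with the black button. In the scene view the proud bolt is at (304,308) and the empty hole at (282,380). In the top view the hole is at (459,260). Next I measure and check crops.

```bash
cat > m.py <<'E'
from h import *
from scipy.optimize import least_squares
s=cams.get_image("scene"); t=cams.get_image("top")
k=.64
# button top: triangulate
def tri(ps,pt):
    f=lambda p: np.r_[np.array(proj(s,p))-ps,np.array(proj(t,p))-pt]
    r=least_squares(f,[.4,.1,.1]); return r.x.round(4),r.fun.round(1)
a=lambda u,v:np.array([u*k,v*k])
print("button",tri(a(506,299),a(271,327)))
print("box", ray(t,271*k,328*k,.045).round(4))
print("empty",ray(t,459*k,260*k,.108).round(4),ray(s,282*k,380*k,.108).round(4))
print("proud",ray(t,437*k,310*k,.146).round(4),ray(s,304*k,306*k,.146).round(4))
c=ray(t,433*k,280*k,.1);print("pump",c.round(4),ray(s,317*k,356*k,.1).round(4))
for n,(u,v) in dict(b1=(430,246),b2=(403,265),b3=(406,297),b4=(437,310),b5=(463,293)).items():
    p=ray(t,u*k,v*k,.118)-c; print(n,np.hypot(*p[:2]).round(3),np.degrees(np.arctan2(p[1],p[0])).round())
p=ray(t,459*k,260*k,.108)-c;print("e",np.hypot(*p[:2]).round(3),np.degrees(np.arctan2(p[1],p[0])).round())
for l in ["dish","spare","jar"]:
    pass
A=s["color"][170:300,150:360,::-1];B=t["color"][145:235,150:315,::-1]
A=cv2.resize(A,(640,396),interpolation=cv2.INTER_CUBIC)
cv2.imwrite("pics/cs.png",A);cv2.imwrite("pics/ct.png",cv2.resize(B,(792,432),interpolation=cv2.INTER_CUBIC))
E
python3 m.py
```

```text
button (array([0.5105, 0.2995, 0.0574]), array([-0.5,  0. , -0.6, -0.2]))
box [0.5087 0.2993 0.045 ]
empty [ 0.6384 -0.0951  0.108 ] [ 0.6459 -0.0955  0.108 ]
proud [ 0.5321 -0.045   0.146 ] [ 0.5403 -0.0437  0.146 ]
pump [ 0.5988 -0.0414  0.1   ] [ 0.6039 -0.0385  0.1   ]
b1 0.068 5.0
b2 0.068 65.0
b3 0.067 123.0
b4 0.064 -175.0
b5 0.066 -117.0
e 0.067 -54.0
```

View pics/cs.png

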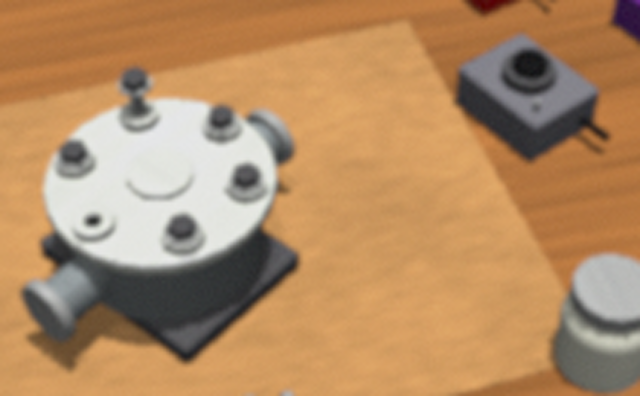

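View pics/ct.png

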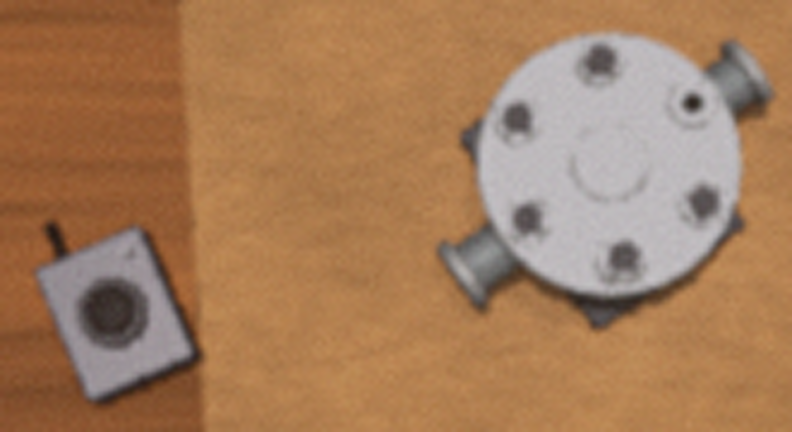

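Grey box with its black button confirmed: button at (529,66) in the scene crop. The proud bolt is at (134,80) there, and the empty hole is at (93,220), or (692,103) in the top crop. Lug radii and the 60° spacing agree with the description. Moving above the button with the gripper closed.

>>> step_arm --steps '[{"offset":[-40,-11,0],"delta_rot":[0,0,0],"gripper":1},{"offset":[-78,-21,0],"delta_rot":[0,0,0],"gripper":1},{"offset":[-116,-31,0],"delta_rot":[0,0,0],"gripper":1},{"offset":[-155,-41,0],"delta_rot":[0,0,0],"gripper":1},{"offset":[-194,-52,0],"delta_rot":[0,0,0],"gripper":1},{"offset":[-233,-62,0],"delta_rot":[0,0,0],"gripper":1},{"offset":[-272,-73,0],"delta_rot":[0,0,0],"gripper":1},{"offset":[-311,-83,0],"delta_rot":[0,0,0],"gripper":1},{"offset":[-350,-94,0],"delta_rot":[0,0,0],"gripper":1},{"offset":[-389,-104,0],"delta_rot":[0,0,0],"gripper":1}]'

```text
time_s: 1.73
ee_pos: [0.4785, 0.3166, 0.2395]
tool_rot: [0.371, 3.119, 0.0]
contact_force: [0.6, 0.2, -0.4]
finger_gap: 0.0004
grasp_force: 0.0
```

>>> step_arm --steps '[{"offset":[-25,-7,35],"delta_rot":[0,0,0],"gripper":1},{"offset":[-37,-10,70],"delta_rot":[0,0,0],"gripper":1},{"offset":[-37,-10,100],"delta_rot":[0,0,0],"gripper":1},{"offset":[-37,-10,130],"delta_rot":[0,0,0],"gripper":1},{"offset":[-37,-10,130],"delta_rot":[0,0,0],"gripper":1},{"offset":[-37,-10,130],"delta_rot":[0,0,0],"gripper":1},{"offset":[-37,-10,130],"delta_rot":[0,0,0],"gripper":1}]'

```text
time_s: 2.32
ee_pos: [0.5113, 0.3003, 0.1108]
tool_rot: [0.37, 3.118, 0.002]
contact_force: [0.7, 0.1, 0.7]
finger_gap: -0.0002
grasp_force: 0.0
```

Run:
```python
from h import *
st=monitor.state(); print(st,manip.tips_ahead)
t=cams.get_image("top");s=cams.get_image("scene")
p=np.array(st["ee_pos"])-[0,0,.008]
print([np.round(proj(c,p),1) for c in(s,t)])
A=cv2.resize(s["color"][130:240,260:420,::-1],(395,272));B=cv2.resize(t["color"][150:260,110:270,::-1],(395,272))
cv2.imwrite("pics/near.png",np.hstack([A,B]))
```

```text
{'time_s': 2.3167, 'joint_pos': array([ 5.30980739e-01,  4.52057679e-01, -1.95057769e-01,  9.21756808e-01,
       -1.74089498e-05,  7.67464454e-01]), 'joint_velocities': array([ 0.00608712, -0.02004978,  0.02643273, -0.00573289, -0.0011062 ,
       -0.00034043]), 'tau': array([-1.97151653e-01, -4.70479596e+01,  2.18788648e+01,  1.18131260e-01,
       -9.21945873e-03,  4.44151851e-05]), 'ee_pos': array([0.51131202, 0.30025411, 0.11083984]), 'tool_rot': array([3.70420691e-01, 3.11812382e+00, 1.80452995e-03]), 'contact_force': array([0.69402766, 0.05854307, 0.71534356]), 'torque': array([0.03038466, 0.00542058, 0.00586729]), 'grasp_force': 0.0, 'finger_gap': -0.00023655601897114805} 0.008
[array([325.5, 178.5]), array([170.5, 207.7])]
```

View pics/near.png

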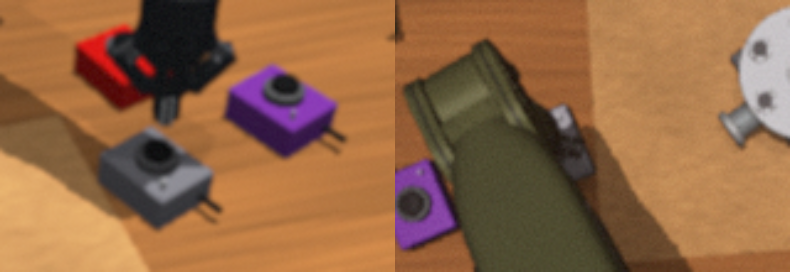

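The tips are at about crop (166,122), above the button at (158,150), as predicted. Descending.

>>> step_arm --steps '[{"offset":[0,0,25],"delta_rot":[0,0,0],"gripper":1},{"offset":[0,0,38],"delta_rot":[0,0,0],"gripper":1},{"offset":[0,0,42],"delta_rot":[0,0,0],"gripper":1},{"offset":[0,0,44],"delta_rot":[0,0,0],"gripper":1},{"offset":[0,0,46],"delta_rot":[0,0,0],"gripper":1},{"offset":[0,0,47],"delta_rot":[0,0,0],"gripper":1},{"offset":[0,0,47],"delta_rot":[0,0,0],"gripper":1}]'

```text
time_s: 3.0
ee_pos: [0.5117, 0.3007, 0.0687]
tool_rot: [0.37, 3.115, 0.005]
contact_force: [-6.6, -4.5, 25.5]
finger_gap: 0.0
grasp_force: 12.5
```

>>> step_arm --steps '[{"offset":[0,0,2],"delta_rot":[0,0,0],"gripper":1},{"offset":[0,0,2],"delta_rot":[0,0,0],"gripper":1}]'

```text
time_s: 3.17
ee_pos: [0.5117, 0.3007, 0.0685]
tool_rot: [0.37, 3.115, 0.006]
contact_force: [-11.2, -5.3, 35.8]
finger_gap: 0.0
grasp_force: 17.8
```

Hard stop reached. Retracting slowly to check for the spring's force curve.

>>> step_arm --steps '[{"offset":[0,0,-5],"delta_rot":[0,0,0],"gripper":1},{"offset":[0,0,-5],"delta_rot":[0,0,0],"gripper":1}]'

```text
time_s: 3.33
ee_pos: [0.512, 0.3008, 0.0702]
tool_rot: [0.37, 3.115, 0.006]
contact_force: [-2.0, 0.2, 3.8]
finger_gap: -0.0
grasp_force: 2.1
```

>>> step_arm --steps '[{"offset":[0,0,-2],"delta_rot":[0,0,0],"gripper":1},{"offset":[0,0,-2],"delta_rot":[0,0,0],"gripper":1}]'

```text
time_s: 3.5
ee_pos: [0.512, 0.3008, 0.07]
tool_rot: [0.37, 3.116, 0.005]
contact_force: [1.2, 1.0, 4.5]
finger_gap: -0.0001
grasp_force: 2.1
```

>>> step_arm --steps '[{"offset":[0,0,-2],"delta_rot":[0,0,0],"gripper":1},{"offset":[0,0,-2],"delta_rot":[0,0,0],"gripper":1}]'

```text
time_s: 3.67
ee_pos: [0.512, 0.3008, 0.0706]
tool_rot: [0.37, 3.117, 0.004]
contact_force: [1.3, 2.0, 3.7]
finger_gap: 0.0002
grasp_force: 2.0
```

>>> step_arm --steps '[{"offset":[0,0,-2],"delta_rot":[0,0,0],"gripper":1},{"offset":[0,0,-2],"delta_rot":[0,0,0],"gripper":1}]'

```text
time_s: 3.83
ee_pos: [0.5114, 0.3002, 0.0718]
tool_rot: [0.371, 3.118, 0.002]
contact_force: [2.5, 1.3, 3.1]
finger_gap: 0.0002
grasp_force: 1.6
```

>>> step_arm --steps '[{"offset":[0,0,-5],"delta_rot":[0,0,0],"gripper":1},{"offset":[0,0,-5],"delta_rot":[0,0,0],"gripper":1}]'

```text
time_s: 4.0
ee_pos: [0.5099, 0.299, 0.0762]
tool_rot: [-0.371, -3.118, 0.002]
contact_force: [-0.4, 0.4, -0.1]
finger_gap: -0.0001
grasp_force: 0.0
```

The force follows the spring: about 5 N at the bottom, falling to 0 as it rises, so the button was fully pressed and released. Now up and over to the proud bolt.

>>> step_arm --steps '[{"offset":[0,0,-40],"delta_rot":[0,0,0],"gripper":1},{"offset":[0,0,-80],"delta_rot":[0,0,0],"gripper":1},{"offset":[0,0,-120],"delta_rot":[0,0,0],"gripper":1},{"offset":[-10,-30,-145],"delta_rot":[0,0,0],"gripper":1},{"offset":[-20,-62,-150],"delta_rot":[0,0,0],"gripper":1},{"offset":[-32,-100,-150],"delta_rot":[0,0,0],"gripper":1},{"offset":[-44,-138,-150],"delta_rot":[0,0,0],"gripper":1},{"offset":[-56,-176,-150],"delta_rot":[0,0,0],"gripper":1},{"offset":[-68,-214,-150],"delta_rot":[0,0,0],"gripper":1},{"offset":[-80,-252,-150],"delta_rot":[0,0,0],"gripper":1}]'

```text
time_s: 4.83
ee_pos: [0.5275, 0.0338, 0.2253]
tool_rot: [-0.37, -3.116, 0.002]
contact_force: [0.8, 0.1, 0.4]
finger_gap: 0.0002
grasp_force: 0.0
```

>>> step_arm --steps '[{"offset":[-12,-38,0],"delta_rot":[0,0,0],"gripper":1},{"offset":[-20,-62,0],"delta_rot":[0,0,0],"gripper":1},{"offset":[-25,-76,0],"delta_rot":[0,0,0],"gripper":1},{"offset":[-25,-76,0],"delta_rot":[0,0,0],"gripper":1},{"offset":[-25,-76,0],"delta_rot":[0,0,0],"gripper":1},{"offset":[-25,-76,0],"delta_rot":[0,0,0],"gripper":1}]'

```text
time_s: 5.33
ee_pos: [0.5348, -0.0433, 0.2256]
tool_rot: [-0.371, -3.117, -0.0]
contact_force: [0.3, -0.0, 0.1]
finger_gap: 0.0003
grasp_force: 0.0
```

Run:
```python
from h import *
st=monitor.state(); print(st["ee_pos"],st["tool_rot"],st["joint_pos"],st["contact_force"])
s=cams.get_image("scene")
p=np.array(st["ee_pos"])-[0,0,.008]
f=lambda q:((np.array(proj(s,q))-[140,110])*4).round()
print("tip",f(p),"proud",f([.535,-.045,.146]),"empty",f([.641,-.095,.108]))
cv2.imwrite("pics/p2.png",cv2.resize(s["color"][110:260,140:340,::-1],(800,600),interpolation=cv2.INTER_CUBIC))
```

```text
[ 0.53475307 -0.04330801  0.22557065] [-3.70505753e-01 -3.11729665e+00 -4.78642149e-04] [-8.10390799e-02  2.87487476e-01 -1.35801275e-01  1.14984957e+00
  3.92457808e-04  1.55560174e-01] [ 0.25367331 -0.03250624  0.0711055 ]
tip [206. 243.] proud [215. 338.] empty [162. 526.]
```

View pics/p2.png

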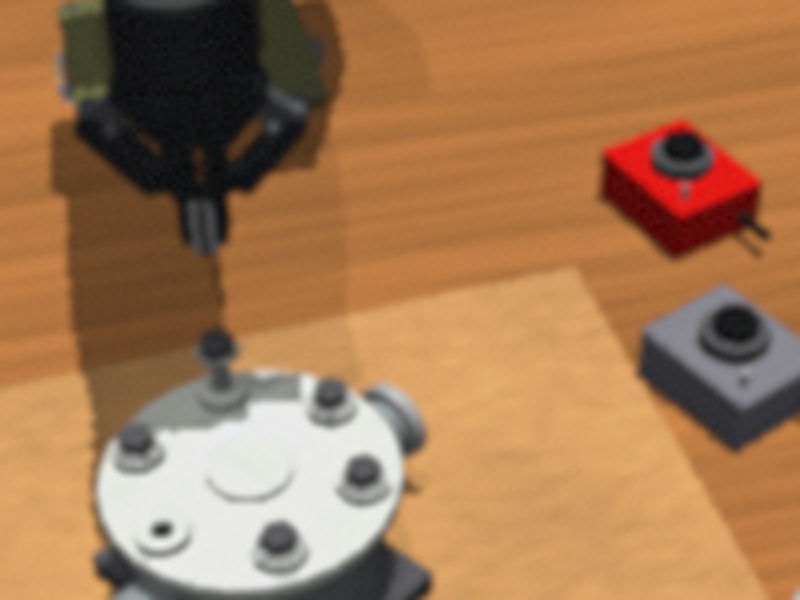

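The picture agrees with the prediction: tip at (206,248), proud head at (215,340) and empty hole at (162,530). Descending to about 20 mm above the proud bolt and holding.

>>> step_arm --steps '[{"offset":[0,0,20],"delta_rot":[0,0,0],"gripper":1},{"offset":[0,0,38],"delta_rot":[0,0,0],"gripper":1},{"offset":[0,0,50],"delta_rot":[0,0,0],"gripper":1},{"offset":[0,0,50],"delta_rot":[0,0,0],"gripper":1},{"offset":[0,0,50],"delta_rot":[0,0,0],"gripper":1},{"offset":[0,0,50],"delta_rot":[0,0,0],"gripper":1},{"offset":[0,0,50],"delta_rot":[0,0,0],"gripper":1},{"offset":[0,0,50],"delta_rot":[0,0,0],"gripper":1},{"offset":[0,0,50],"delta_rot":[0,0,0],"gripper":1},{"offset":[0,0,50],"delta_rot":[0,0,0],"gripper":1}]'

```text
time_s: 6.22
ee_pos: [0.536, -0.0439, 0.1768]
tool_rot: [0.371, 3.119, 0.0]
contact_force: [-0.5, -0.2, 0.4]
finger_gap: -0.0003
grasp_force: 0.0
```

>>> step_arm --steps '[{"offset":[0,0,0],"delta_rot":[0,0,0],"gripper":1},{"offset":[0,0,0],"delta_rot":[0,0,0],"gripper":1},{"offset":[0,0,0],"delta_rot":[0,0,0],"gripper":1},{"offset":[0,0,0],"delta_rot":[0,0,0],"gripper":1},{"offset":[0,0,0],"delta_rot":[0,0,0],"gripper":1},{"offset":[0,0,0],"delta_rot":[0,0,0],"gripper":1},{"offset":[0,0,0],"delta_rot":[0,0,0],"gripper":1},{"offset":[0,0,0],"delta_rot":[0,0,0],"gripper":1},{"offset":[0,0,0],"delta_rot":[0,0,0],"gripper":1},{"offset":[0,0,0],"delta_rot":[0,0,0],"gripper":1}]'

```text
time_s: 7.05
ee_pos: [0.5357, -0.0439, 0.1763]
tool_rot: [0.371, 3.12, -0.0]
contact_force: [-0.9, -0.2, 0.8]
finger_gap: -0.0002
grasp_force: 0.0
```

>>> step_arm --steps '[{"offset":[0,0,0],"delta_rot":[0,0,0],"gripper":1},{"offset":[0,0,0],"delta_rot":[0,0,0],"gripper":1},{"offset":[0,0,0],"delta_rot":[0,0,0],"gripper":1},{"offset":[0,0,0],"delta_rot":[0,0,0],"gripper":1},{"offset":[0,0,0],"delta_rot":[0,0,0],"gripper":1},{"offset":[0,0,0],"delta_rot":[0,0,0],"gripper":1},{"offset":[0,0,0],"delta_rot":[0,0,0],"gripper":1},{"offset":[0,0,0],"delta_rot":[0,0,0],"gripper":1},{"offset":[0,0,0],"delta_rot":[0,0,0],"gripper":1},{"offset":[0,0,0],"delta_rot":[0,0,0],"gripper":1}]'

```text
time_s: 7.88
ee_pos: [0.5357, -0.0439, 0.1763]
tool_rot: [0.371, 3.12, -0.0]
contact_force: [0.7, 0.1, 0.1]
finger_gap: 0.0
grasp_force: 0.0
```

>>> step_arm --steps '[{"offset":[0,0,0],"delta_rot":[0,0,0],"gripper":1},{"offset":[0,0,0],"delta_rot":[0,0,0],"gripper":1},{"offset":[0,0,0],"delta_rot":[0,0,0],"gripper":1},{"offset":[0,0,0],"delta_rot":[0,0,0],"gripper":1},{"offset":[0,0,0],"delta_rot":[0,0,0],"gripper":1},{"offset":[0,0,0],"delta_rot":[0,0,0],"gripper":1},{"offset":[0,0,0],"delta_rot":[0,0,0],"gripper":1},{"offset":[0,0,0],"delta_rot":[0,0,0],"gripper":1}]'

```text
time_s: 8.55
ee_pos: [0.5357, -0.0439, 0.1763]
tool_rot: [0.371, 3.12, -0.0]
contact_force: [0.2, -0.4, -0.7]
finger_gap: -0.0
grasp_force: 0.0
```

Run:
```python
from h import *
st=monitor.state(); print(st["time_s"],st["ee_pos"],st["contact_force"])
M=R.from_rotvec(st["tool_rot"]).as_matrix()
print(M.T@(np.array([.641,-.095,.138])-st["ee_pos"])*1000)
```

```text
8.55 [ 0.53565333 -0.04391116  0.17631153] [ 0.17588432 -0.42329727 -0.6692676 ]
[-114.3908413   -24.94845166   38.3154611 ]
```

Held about 2.8 s. Now up, over the empty hole, and down.

>>> step_arm --steps '[{"offset":[0,0,-35],"delta_rot":[0,0,0],"gripper":1},{"offset":[-10,-2,-45],"delta_rot":[0,0,0],"gripper":1},{"offset":[-45,-10,-45],"delta_rot":[0,0,0],"gripper":1},{"offset":[-80,-18,-45],"delta_rot":[0,0,0],"gripper":1},{"offset":[-105,-23,-45],"delta_rot":[0,0,0],"gripper":1},{"offset":[-114,-25,-40],"delta_rot":[0,0,0],"gripper":1},{"offset":[-114,-25,-15],"delta_rot":[0,0,0],"gripper":1},{"offset":[-114,-25,15],"delta_rot":[0,0,0],"gripper":1},{"offset":[-114,-25,30],"delta_rot":[0,0,0],"gripper":1},{"offset":[-114,-25,36],"delta_rot":[0,0,0],"gripper":1}]'

```text
time_s: 9.38
ee_pos: [0.6375, -0.0943, 0.1364]
tool_rot: [-0.37, -3.112, -0.001]
contact_force: [-0.3, 0.3, 0.3]
finger_gap: -0.0004
grasp_force: 0.0
```

>>> step_arm --steps '[{"offset":[0,0,0],"delta_rot":[0,0,0],"gripper":1},{"offset":[0,0,0],"delta_rot":[0,0,0],"gripper":1},{"offset":[0,0,0],"delta_rot":[0,0,0],"gripper":1},{"offset":[0,0,0],"delta_rot":[0,0,0],"gripper":1},{"offset":[0,0,0],"delta_rot":[0,0,0],"gripper":1},{"offset":[0,0,0],"delta_rot":[0,0,0],"gripper":1},{"offset":[0,0,0],"delta_rot":[0,0,0],"gripper":1},{"offset":[0,0,0],"delta_rot":[0,0,0],"gripper":1},{"offset":[0,0,0],"delta_rot":[0,0,0],"gripper":1},{"offset":[0,0,0],"delta_rot":[0,0,0],"gripper":1}]'

```text
time_s: 10.22
ee_pos: [0.6406, -0.0949, 0.1403]
tool_rot: [-0.371, -3.12, 0.0]
contact_force: [-0.4, -0.4, 0.0]
finger_gap: -0.0
grasp_force: 0.0
```

Run:
```python
from h import *
st=monitor.state(); print(st["time_s"],st["ee_pos"],st["contact_force"])
s=cams.get_image("scene")
f=lambda q:((np.array(proj(s,q))-[140,150])*5.33).round()
print("tip",f(np.array(st["ee_pos"])-[0,0,.008]),"empty",f([.641,-.095,.108]))
cv2.imwrite("pics/p3.png",cv2.resize(s["color"][150:262,140:290,::-1],(800,597),interpolation=cv2.INTER_CUBIC))
```

```text
10.2167 [ 0.64057505 -0.09493559  0.14029432] [-0.40726604 -0.42926163  0.00310781]
tip [209. 447.] empty [215. 488.]
```

View pics/p3.png

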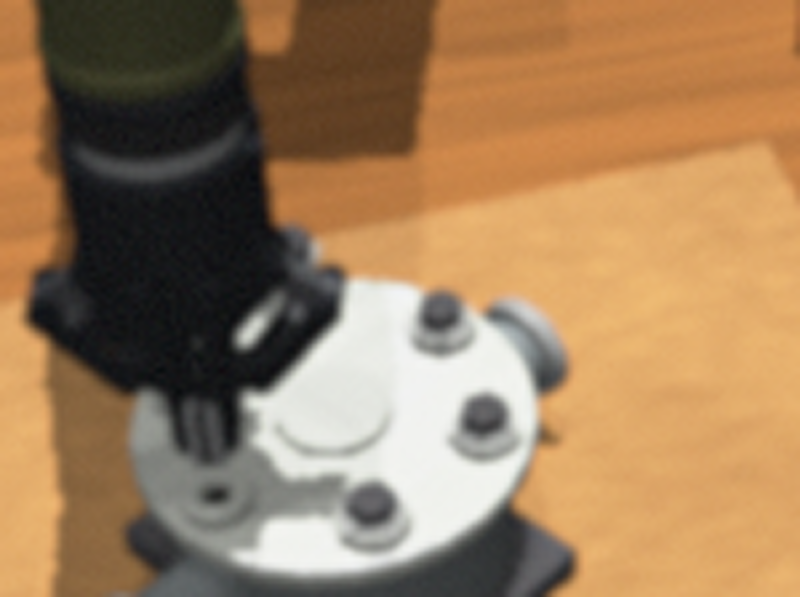

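The tip is at (209,455), just above the empty hole at (215,493), with nothing touched. Holding the full two seconds, then handing in.

>>> step_arm --steps '[{"offset":[0,0,0],"delta_rot":[0,0,0],"gripper":1},{"offset":[0,0,0],"delta_rot":[0,0,0],"gripper":1},{"offset":[0,0,0],"delta_rot":[0,0,0],"gripper":1},{"offset":[0,0,0],"delta_rot":[0,0,0],"gripper":1},{"offset":[0,0,0],"delta_rot":[0,0,0],"gripper":1},{"offset":[0,0,0],"delta_rot":[0,0,0],"gripper":1},{"offset":[0,0,0],"delta_rot":[0,0,0],"gripper":1},{"offset":[0,0,0],"delta_rot":[0,0,0],"gripper":1},{"offset":[0,0,0],"delta_rot":[0,0,0],"gripper":1},{"offset":[0,0,0],"delta_rot":[0,0,0],"gripper":1}]'

```text
time_s: 11.1
ee_pos: [0.6406, -0.0949, 0.1403]
tool_rot: [0.371, 3.12, -0.0]
contact_force: [-0.6, 0.1, 0.1]
finger_gap: -0.0001
grasp_force: 0.0
```

>>> step_arm --steps '[{"offset":[0,0,0],"delta_rot":[0,0,0],"gripper":1},{"offset":[0,0,0],"delta_rot":[0,0,0],"gripper":1},{"offset":[0,0,0],"delta_rot":[0,0,0],"gripper":1},{"offset":[0,0,0],"delta_rot":[0,0,0],"gripper":1},{"offset":[0,0,0],"delta_rot":[0,0,0],"gripper":1},{"offset":[0,0,0],"delta_rot":[0,0,0],"gripper":1},{"offset":[0,0,0],"delta_rot":[0,0,0],"gripper":1},{"offset":[0,0,0],"delta_rot":[0,0,0],"gripper":1},{"offset":[0,0,0],"delta_rot":[0,0,0],"gripper":1},{"offset":[0,0,0],"delta_rot":[0,0,0],"gripper":1}]'

```text
time_s: 11.93
ee_pos: [0.6406, -0.0949, 0.1403]
tool_rot: [-0.371, -3.12, -0.0]
contact_force: [1.1, -0.3, -0.3]
finger_gap: -0.0
grasp_force: 0.0
```

```bash
python3 -c "
from cell import finish_job
print(finish_job())"
```

```text
the job is handed in; nothing more can be done
None
```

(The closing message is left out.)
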